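# Reset the press console with the stylus

### The job

Take the orange-handled stylus out of its stand and gently push its tip into the yellow-ringed recess of the press console until the spring button inside is well down, keeping it down for a full second. Then stand the stylus back in the hole of its stand with its collar resting on top, let go, and leave the other things where they are.

Things in the scene. Friction and masses are not known exactly. Their poses are not given: they have to be found in the camera images.
- console: Fixed dark teal press console, on a 170 x 172 mm foot, its panel rising from 58 mm high at the front edge (its own -x side) to 133 mm at the rear. Origin: at table height under the panel's centre, x from front to rear, z up. The panel faces up and towards the console's -x, 30 degrees from level. Never press on it with more than 25 N through the stylus or 5 N with the robot.
- recess_mouth (a point): Centre of the mouth of the round recess, level with the panel's face, about 80 mm above the table, ringed in yellow (29 mm over all, cosmetic). z points straight out of the panel, 30 degrees from vertical; x up the slope; y level. Bore 14 mm in diameter, square to the panel, 2 mm chamfer: an upright stylus jams in it. The red button's face lies 12 to 22 mm down, unknown each time.
- reset_button (a joint): Travel of the red spring button (12 mm in diameter) down the recess, in m: 0 released, 0.006 fully down, well down from 0.004. It starts to move at about 1.5 N, needs about 4 N at 0.004 and 5 N fully down, where it meets a hard stop; it springs back when let go.
- stylus_handle (a point): Centre of the orange handle (20 x 20 x 60 mm, faces square to x and y) of the loose stylus, 0.12 kg, 146 mm long; z away from its tip. Below the handle: round steel collar, 36 mm in diameter, 6 mm thick; shank 14 mm in diameter, 30 mm long; tip rod 8 mm in diameter, 50 mm long, ending 116 mm below this point. It starts upright in the stand, hung by its collar, this point 128 mm above the table.
- stylus_collar (a point): Centre of the underside of the stylus's collar, on the stylus's axis, 80 mm above its tip and 36 mm below the handle's centre; z along the stylus away from the tip.
- stand_hole (a point): Centre of the mouth of the vertical through hole, 20 mm in diameter, in the top face of the fixed aluminium stand (block 80 x 80 mm, 92 mm high, blue foot); z up, x and y square to the block. The stylus's shank goes in the hole and its collar rests on the top face.
- parts_bin: Loose blue open bin of stamped parts, 120 x 100 x 50 mm, to be left alone. Origin: centre of its underside, z up.
- oil_bottle: Loose green bottle, 56 mm in diameter, 150 mm high, to be left alone. Origin: centre of its underside, z up.
- end_cap: Loose brass end cap, 76 mm in diameter, 34 mm high, to be left alone. Origin: centre of its underside, z up.
Mind the look-alikes: they are no part of the job. Leave any green look-alike of the console alone.

How it is judged:
On the way, in this order (a step that is already met when the one before it is completed fails the run):
1. the stylus is lifted out of its stand, its tip clear above the stand (z of stylus_collar in the frame of stand_hole above 0.08 m), for 0.05 s.
2. the stylus holds the recessed button down (at least 4 of its 6 mm) for a second (value of joint reset_button above 0.004 m and contact force between stylus and console above 1 N), for 0.8 s.
At the end, for the whole second after the job is handed in: The button has sprung back (under 1 mm), and the stylus stands at rest and upright (within 0.08 rad) in the stand's hole, its axis within 6 mm of the hole's and the collar's underside within 3 mm of the stand's top face (value of joint reset_button below 0.001 m and horizontal distance between stylus_collar and stand_hole below 0.006 m and z of stylus_collar in the frame of stand_hole between -0.003 and 0.003 m and angle between stylus_handle's own z axis and vertical below 0.08 rad and linear speed of stylus below 0.02 m/s); the robot touches nothing.
It fails at once if the stylus presses on the console with more than 25 N (contact force between stylus and console above 25 N).
It fails at once if the robot itself presses on the console (over 5 N) (contact force between any of the arm, the fingers and console above 5 N).
It fails at once if the parts bin is moved by more than 20 mm or tipped (distance of parts_bin from where it was at the start of the episode above 0.02 m or angle between parts_bin's own z axis and vertical above 0.35 rad).
It fails at once if the oil bottle is moved by more than 20 mm or tipped (distance of oil_bottle from where it was at the start of the episode above 0.02 m or angle between oil_bottle's own z axis and vertical above 0.35 rad).
It fails at once if the end cap is moved by more than 20 mm or tipped (distance of end_cap from where it was at the start of the episode above 0.02 m or angle between end_cap's own z axis and vertical above 0.35 rad).
It also fails if it takes over 64 s, if anything falls off the work surface, if the arm or the gripper's body presses on something with over 40 N, if the wrist force passes 120 N, or if a joint passes its speed limit or range.

### The arm

A 6-joint arm with a two-finger parallel gripper is mounted at the origin on the work surface. World frame = base frame: x ahead of the robot, y to its left, z up, the work surface at z = 0. Lengths are in m, angles in rad, forces in N, time in s.
With the tool pointing down it reaches from about 0.35 to 0.975 m from the base axis. Payload 4.9 kg.
Tool frame: the origin (TCP) lies at the very end of the fingers, on their centre line; the grasp point (between the pads) lies 19 mm behind it; z points along the fingers, x is the direction in which the jaws open and shut, and the axes are right-handed (so a half turn about z gives the same grasp; the last joint's range is limited). The gripper opens to 85 mm and grips with 20 to 120 N. Pads are 22 mm wide; open, the fingers measure 114 mm over their backs; the gripper's body (76 mm by 85 mm) begins 54 mm behind the grasp point. The pads swing forward as they close: fully open they stand 13 mm farther back than shut.
Start: joints at [-1.292, 0.053, 1.613, -0, 1.476, -0.119], TCP at [0.242, -0.576, 0.231] pointing down, gripper open.
Joint ranges: [-3.01, 3.01], [-1.01, 2.22], [0.06, 2.58], [-1.02, 4.17], [0.09, 2.62], [-3.14, 3.14]. Speed limits (rad/s): [2.57, 2.57, 3.14, 3.14, 3.14, 3.14].

### API

Orientations are given as a unit quaternion [w, x, y, z].
In Python, from plant import * gives the robot as it stands.
- The arm moves only by the shell command python3 -m inch 'ROWS'. ROWS is text: rows parted by semicolons, each of 7 numbers parted by spaces: the shift along the tool's x, y, z in m, then the turn, a rotation vector about the tool's x, y, z in rad, then the closure, from 0 (fully open) to 1 (shut). A call has 1 to 10 rows; each row shifts and turns the commanded pose from where the row before left it, along the tool's axes as they then stand; what a row does not reach is not made up. A row lasts 1/12 s, in which the tool goes at most 41.7 mm and 7.16 degrees, less where a joint would pass 70% of its speed; a pose out of reach is approached as far as the arm can. A call with a gripper value outside its range is refused whole. The fingers move at their own pace and stop on an object; the grip force is fixed at half the most. Time passes only in rows, so rows that do not move let the fingers close. It gives the time, the measured TCP pose, the force and the opening at its end, in the units of the state.
- state(): the state, without advancing time (a new reading comes with each control period).
- grab_frame(name): name is "side" or "top" or "wrist"; returns the picture (420x560x3 uint8, blue, green, red); there is no depth.
- camera_info(name): a dict with "vertical_fov" (degrees; the focal length in pixels is half the picture's height over the tangent of half this angle, whatever the lens; pixels are square), "cx", "cy" (the principal point, pixels), "k1" (the pictures are not rectified: a ray, as slopes to the right and down, at radius r is drawn at 1 + k1 r^2 times it, then the intrinsics apply), "origin" and "rotation" of the camera in the world. Camera axes: x right, y down, z forward; pixel columns grow to the right and rows downward; lengths in m; the calibration is good to about 2 mm. A picture is of the moment at which its call begins: read the wrist's pose just before it. camera_info takes no time and is no camera call; for the wrist camera it gives the pose at the moment of the call.
- job_done(): hands the job in, once; it reports no verdict.
The state is a dict: "time": time; "joint_pos": joint angles; "joint_vel": joint speeds; "joint_efforts": joint torques, N m; "tool_pos": TCP position; "tool_rot": TCP orientation; "contact_force": force on the tool from outside, world axes, zero at the start; "ft_torque": the same for the moment, N m; "gripper_width": opening from 0.0 (shut) to 1.0 (fully open).
Only numpy, scipy, OpenCV 4.12 (cv2) and the standard library are available. Lean on these libraries where they do the work, as an engineer would, in place of code of your own. Each camera call takes 0.05 s, during which the arm holds its last target.

## Working session

There is one attempt and no reset: what is moved stays moved. The work goes in short steps, Python scripts to look and compute and a shell command to move; the robot and the scene stay as the last step left them, time stands still between calls to the robot, and variables do not carry over. Pictures are saved under pics/ and viewed, and the job is handed in when it is done.

```bash
ls; mkdir -p pics; python3 - <<'E'
from plant import *
import cv2
for n in ("side","top","wrist"):
    c=camera_info(n);print(n,c)
    cv2.imwrite(f"pics/{n}0.png",grab_frame(n))
print(state())
E
```

```text
pics
side {'vertical_fov': 56.091025180279814, 'cx': 280.61181022834967, 'cy': 210.72134135724036, 'k1': -0.025598795904727568, 'origin': array([ 0.44010407, -0.50695697,  0.86821744]), 'rotation': array([-0.34388601,  0.93812059, -0.0365078 ,  0.0184215 ])}
top {'vertical_fov': 49.29577525972849, 'cx': 280.9364243953028, 'cy': 206.9924683003765, 'k1': -0.018390248729612025, 'origin': array([0.30109984, 0.10836066, 1.21307459]), 'rotation': array([-0.07155036,  0.70858856, -0.69989147,  0.05417312])}
wrist {'vertical_fov': 59.01507949190867, 'cx': 277.8877381840954, 'cy': 210.08249020975805, 'k1': -0.05383837629612221, 'origin': array([ 0.31445197, -0.54413225,  0.37352339]), 'rotation': array([ 0.12830046,  0.8230211 , -0.54660125, -0.08603685])}
{'time': 0.15, 'joint_pos': array([-1.29198520e+00,  5.32249522e-02,  1.61396884e+00, -2.77057466e-05,
        1.47598713e+00, -1.18998563e-01]), 'joint_vel': array([ 0.00141247, -0.0029768 , -0.00468206, -0.00066989,  0.00068174,
       -0.00086087]), 'joint_efforts': array([ 6.14338715e-04, -3.94241273e+01, -3.70721734e+01, -1.74787633e-04,
        4.59938470e-03, -9.11206683e-06]), 'tool_pos': array([ 0.24198618, -0.57573318,  0.23033902]), 'tool_rot': array([-5.04425761e-04,  8.32887016e-01, -5.53442488e-01, -6.13510377e-04]), 'contact_force': array([ 1.01972226,  0.55058952, -0.07239832]), 'ft_torque': array([0.02125332, 0.02439686, 0.07160425]), 'gripper_width': 1.0006581369335101}
```

View pics/side0.png

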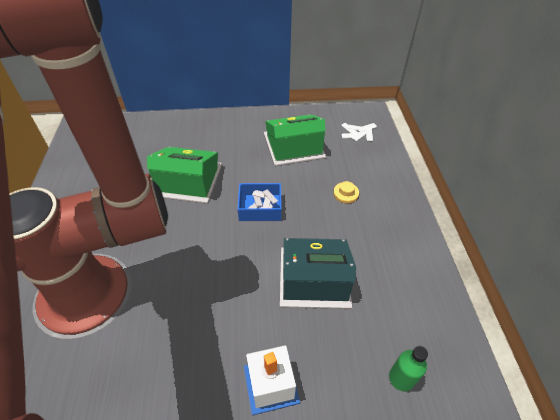

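View pics/top0.png

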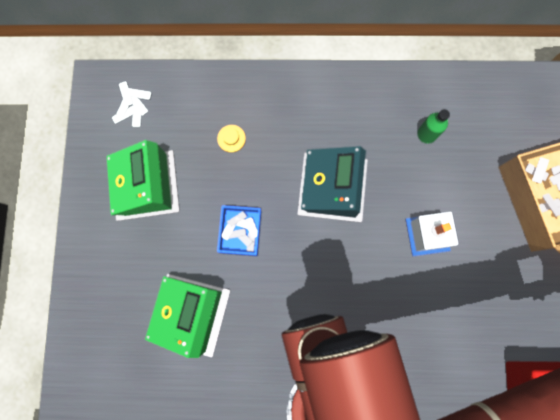

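View pics/wrist0.png

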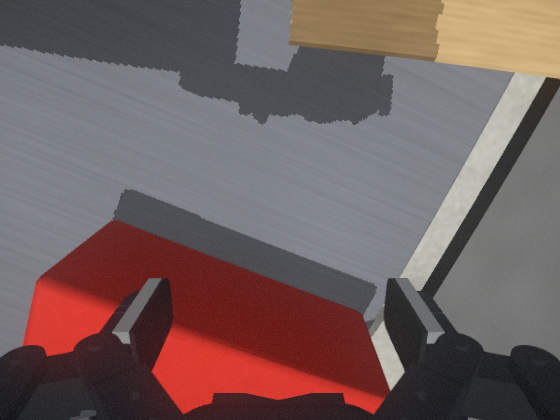

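The side and top views show the teal console with its yellow ring at about (316,245) in side and (319,179) in top. The orange handle is at (270,362) and (445,228). Next I'll measure them.

```bash
cat > h.py <<'E'
import numpy as np, cv2
from scipy.spatial.transform import Rotation as R
def rot(q): return R.from_quat([q[1],q[2],q[3],q[0]])
def ray(ci,uv,shape=(420,560)):
    f=shape[0]/2/np.tan(np.radians(ci["vertical_fov"])/2)
    d=np.array([(uv[0]-ci["cx"])/f,(uv[1]-ci["cy"])/f]); p=d.copy()
    for _ in range(20): p=d/(1+ci["k1"]*(p@p))
    v=rot(ci["rotation"]).apply([p[0],p[1],1.]); return np.array(ci["origin"]),v/np.linalg.norm(v)
def plane(ci,uv,z):
    o,v=ray(ci,uv); return o+v*(z-o[2])/v[2]
def tri(c1,u1,c2,u2):
    o1,v1=ray(c1,u1);o2,v2=ray(c2,u2)
    s=np.linalg.lstsq(np.c_[v1,-v2],o2-o1,rcond=None)[0]
    a=o1+v1*s[0];b=o2+v2*s[1]; return (a+b)/2,np.linalg.norm(a-b)
def proj(ci,p):
    f=210/np.tan(np.radians(ci["vertical_fov"])/2)
    c=rot(ci["rotation"]).inv().apply(np.array(p)-ci["origin"]); s=c[:2]/c[2]; s=s*(1+ci["k1"]*(s@s))
    return np.array([ci["cx"],ci["cy"]])+f*s
def tiltdown(): pass
E
python3 - <<'E'
from h import *
for n,b in (("side",[(225,335,310,410),(275,225,360,310)]),("top",[(400,200,470,260),(290,135,375,225)])):
    im=cv2.imread(f"pics/{n}0.png")
    for i,(a,c,d,e) in enumerate(b):
        cv2.imwrite(f"pics/{n}_c{i}.png",cv2.resize(im[c:e,a:d],None,fx=6,fy=6,interpolation=cv2.INTER_CUBIC))
E
cd pics; python3 -c "
import cv2,numpy as np
for i in (0,1):
    a=cv2.imread(f'side_c{i}.png');b=cv2.imread(f'top_c{i}.png')
    h=max(a.shape[0],b.shape[0]);p=lambda x:cv2.copyMakeBorder(x,0,h-x.shape[0],0,5,cv2.BORDER_CONSTANT)
    m=cv2.hconcat([p(a),p(b)]);s=min(800/m.shape[1],600/m.shape[0]);print(s,a.shape)
    cv2.imwrite(f'm{i}.png',cv2.resize(m,None,fx=s,fy=s))
"
```

```text
0.851063829787234 (450, 510, 3)
0.7766990291262136 (510, 510, 3)
```

View pics/m0.png

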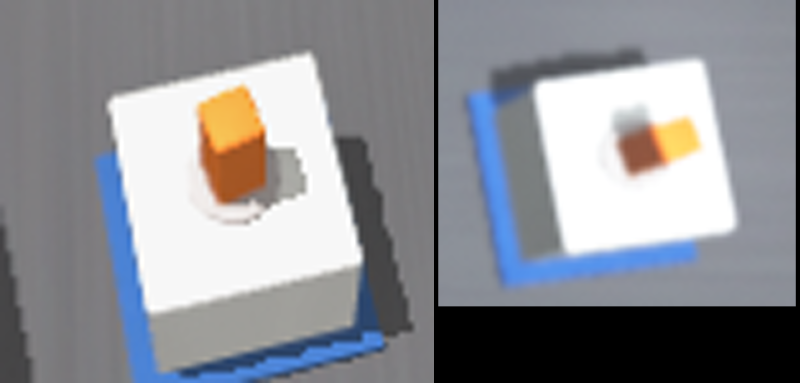

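View pics/m1.png

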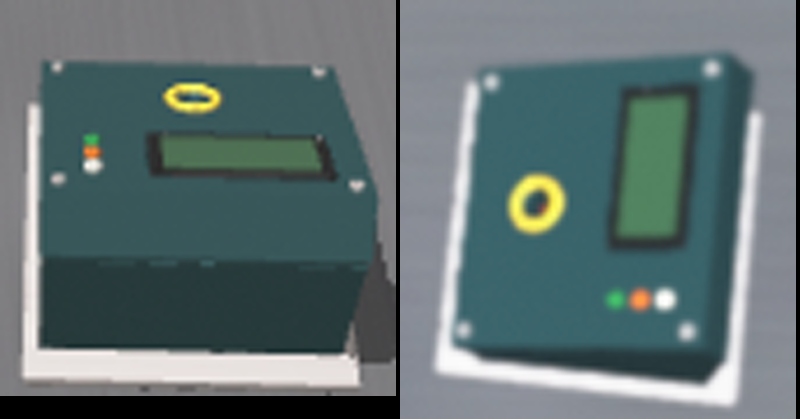

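Crops: stylus handle top faces (bright orange) at side (232,120) and top (678,140). The console's four screws and the ring are clearly visible.

```bash
python3 - <<'E'
from plant import camera_info
from h import *
S,T=camera_info("side"),camera_info("top")
res={}
for n,ci,hb,rb in (("side",S,(225,335,310,410),(275,225,360,310)),("top",T,(400,200,470,260),(290,135,375,225))):
    im=cv2.imread(f"pics/{n}0.png");hsv=cv2.cvtColor(im,cv2.COLOR_BGR2HSV)
    def cen(m,b):
        a,c,d,e=b;q=np.zeros_like(m);q[c:e,a:d]=m[c:e,a:d]
        ys,xs=np.nonzero(q);return np.array([xs.mean(),ys.mean()]),len(xs),q
    y,k,q=cen(cv2.inRange(hsv,(22,120,120),(35,255,255)),rb)
    ct=max(cv2.findContours(q,cv2.RETR_EXTERNAL,cv2.CHAIN_APPROX_NONE)[0],key=len)
    el=cv2.fitEllipse(ct); print(n,"ring",y,k,el)
    o,k,_=cen(cv2.inRange(hsv,(8,150,205),(22,255,255)),hb)
    print("handletop",o,k,plane(ci,o,.158))
    w,k,q=cen(cv2.inRange(hsv,(0,0,225 if n=='top' else 225),(180,40,255)),hb)
    ct=max(cv2.findContours(q,cv2.RETR_EXTERNAL,cv2.CHAIN_APPROX_NONE)[0],key=cv2.contourArea)
    hull=cv2.convexHull(ct)[:,0]
    P=np.array([plane(ci,h,.092)[:2] for h in hull.astype(float)])
    r=cv2.minAreaRect((P*1000).astype(np.float32));print("stand",r)
    res[n]=(np.array(el[0]),o)
print("ring tri",tri(S,res["side"][0],T,res["top"][0]))
print("htop tri",tri(S,res["side"][1],T,res["top"][1]))
# screws: crops
sc=4.6602
sd=np.array([(57,67),(320,71),(357,185),(58,178)])/sc+[275,225]
tp=np.array([(463-400,329),(491-400,82),(711-400,69),(687-400,331)])/sc+[290,135]
P=[]
for a,b in zip(sd,tp):
    p,e=tri(S,a,T,b);P.append(p);print(p,e)
P=np.array(P);c=P.mean(0);u,s,v=np.linalg.svd(P-c);n=v[2]*np.sign(v[2][2]);print("centre",c,"n",n,np.degrees(np.arccos(n[2])),"yaw -x",np.degrees(np.arctan2(n[1],n[0])))
print("edges",[np.degrees(np.arctan2(*(P[j]-P[i])[[1,0]])) for i,j in((0,1),(1,2),(2,3),(3,0))])
E
```

```text
side ring [315.58695652 245.5       ] 46 ((315.633056640625, 245.4945831298828), (5.282637596130371, 11.55224609375), 92.58930969238281)
handletop [269.6036036 358.0990991] 111 [ 0.44772447 -0.25225477  0.158     ]
stand ((447.7125549316406, -251.00552368164062), (80.42029571533203, 80.66751098632812), 8.35317611694336)
top ring [319.02564103 178.25641026] 78 ((318.8974914550781, 178.25885009765625), (10.044414520263672, 11.559423446655273), 28.892574310302734)
handletop [445.40625 226.53125] 32 [ 0.44883761 -0.24508475  0.158     ]
stand ((449.0746154785156, -248.75701904296875), (84.22080993652344, 83.18290710449219), 8.738398551940918)
ring tri (array([0.57927837, 0.0422629 , 0.07874618]), np.float64(0.0020215839778852268))
htop tri (array([ 0.44900641, -0.24852347,  0.14829858]), np.float64(0.0024012272218019628))
[0.51273046 0.08050099 0.05827991] 0.0005026333172000894
[0.65420141 0.06569046 0.06000739] 0.0010372306873229593
[ 0.64226284 -0.04807956  0.12519908] 0.0009336120855522254
[ 0.50084658 -0.03350788  0.12559815] 0.00017689988992022833
centre [0.57751032 0.016151   0.09227113] n [0.04771778 0.49856925 0.86553551] 30.056090522339044 yaw -x 84.53290611592789
edges [np.float64(-5.9764986123488875), np.float64(-95.99046507200742), np.float64(174.11694488279437), np.float64(84.04918374988655)]
```

```bash
cat >> h.py <<'E'
def plan(s,p,z=None,yawx=None,M=None):
    """shift in current tool axes to reach p; then rotvec in tool axes"""
    R0=rot(s["tool_rot"]); print("t",round(s["time"],2),"shift mm",np.round(1000*R0.inv().apply(np.array(p)-s["tool_pos"]),1))
    if M is None and yawx is not None:
        a=np.radians(yawx); x=np.array([np.cos(a),np.sin(a),0]); zz=np.array([0,0,-1.]) if z is None else z
        x=x-zz*(x@zz); x/=np.linalg.norm(x); M=np.c_[x,np.cross(zz,x),zz]
    if M is not None:
        r=(R0.inv()*R.from_matrix(M)).as_rotvec(); print("rotvec",np.round(r,4),"deg",np.degrees(np.linalg.norm(r)))
E
python3 - <<'E'
from plant import *
from h import *
s=state()
print(rot(s["tool_rot"]).as_matrix().round(3))
plan(s,[.448,-.25,.28],yawx=-81)
plan(s,s["tool_pos"]+[0,0,.08])
E
```

```text
[[ 0.387 -0.922 -0.   ]
 [-0.922 -0.387  0.002]
 [-0.002 -0.    -1.   ]]
t 0.15 shift mm [-220.6 -316.1  -49.3]
rotvec [0.     0.0016 0.2407] deg 13.793266610780304
t 0.15 shift mm [ -0.1  -0.  -80. ]
```

```bash
python3 -m inch '0 0 -0.03 0 0 0 0;0 0 -0.03 0 0 0 0;-0.018 -0.026 -0.02 0 0 0 0;-0.018 -0.026 0 0 0 0 0;-0.018 -0.026 0 0 0 0 0;-0.018 -0.026 0 0 0 0 0;-0.018 -0.026 0 0 0 0 0;-0.018 -0.026 0 0 0 0 0;-0.018 -0.026 0 0 0 0 0;-0.018 -0.026 0 0 0 0 0'
python3 -m inch '-0.018 -0.026 0 0 0 0 0;-0.018 -0.026 0 0 0 0 0;-0.018 -0.026 0 0 0 0 0;-0.018 -0.026 0 0 0 0 0;0 0 0 0 0 0.08 0;0 0 0 0 0 0.08 0;0 0 0 0 0 0.08 0;0 0 0 0 0 0 0;0 0 0 0 0 0 0'
python3 - <<'E'
from plant import *
from h import *
import pickle
ci=camera_info("wrist");im=grab_frame("wrist");cv2.imwrite("pics/w1.png",im);pickle.dump(ci,open("w1.pkl","wb"))
s=state();print(s["tool_pos"],s["contact_force"]);plan(s,[.448,-.25,.28],yawx=-81)
E
```

```text
time: 0.98
tool_pos: [0.3785, -0.3613, 0.3109]
tool_rot: [-0.0, 0.833, -0.554, -0.0]
contact_force: [0.2, -1.3, 0.3]
gripper_width: 1.0
time: 1.73
tool_pos: [0.446, -0.256, 0.311]
tool_rot: [0.0, 0.761, -0.648, -0.0]
contact_force: [-0.4, 0.3, 0.8]
gripper_width: 1.002
[ 0.44594758 -0.25616567  0.31102577] [-1.2006487  -0.97985663  0.20270228]
t 1.78 shift mm [-5.8 -3.  31. ]
rotvec [0.0003 0.0004 0.0025] deg 0.145061879436426
```

View pics/w1.png

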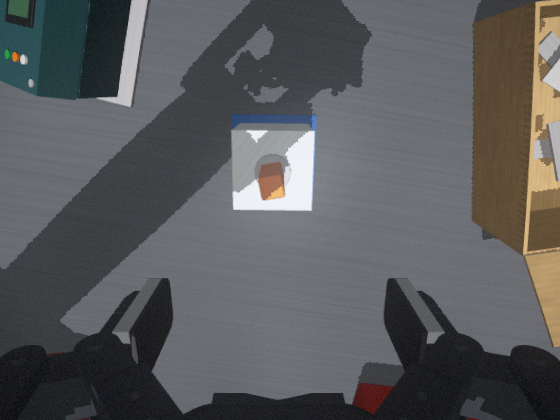

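The wrist view shows the stand's top face spanning about (232–314, 125–210), square to the view. The handle at (271,180) is turned slightly relative to it. I'll measure both.

```bash
python3 - <<'E'
from h import *
import pickle
ci=pickle.load(open("w1.pkl","rb"));im=cv2.imread("pics/w1.png");hsv=cv2.cvtColor(im,cv2.COLOR_BGR2HSV)
g=im.astype(int).sum(2);hs=(hsv[...,1]>100)
m=cv2.inRange(hsv,(3,120,60),(22,255,255));m[:, :225]=0;m[:,320:]=0;m[:120]=0;m[215:]=0
for lo in (60,215):
    q=m&cv2.inRange(hsv[...,2],lo,255)
    ct=max(cv2.findContours(q,cv2.RETR_EXTERNAL,cv2.CHAIN_APPROX_NONE)[0],key=cv2.contourArea)
    print(lo,(q>0).sum(),cv2.minAreaRect(ct))
cv2.imwrite("pics/w1c.png",cv2.resize(im[110:220,220:330],None,fx=5.4,fy=5.4,interpolation=cv2.INTER_NEAREST))
E
```

```text
60 383 ((271.4189147949219, 187.01353454589844), (21.53626823425293, 22.851459503173828), 80.53767395019531)
215 104 ((275.1346130371094, 192.673095703125), (9.217458724975586, 16.081523895263672), 78.69007110595703)
```

View pics/w1c.png

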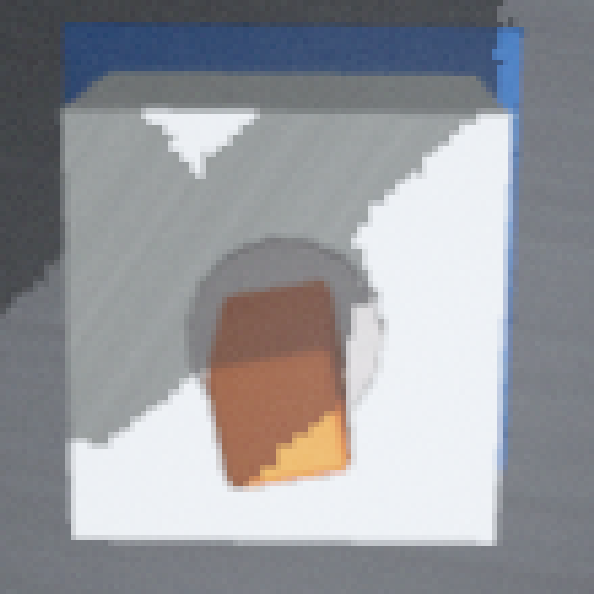

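```bash
python3 - <<'E'
from h import *
import pickle
ci=pickle.load(open("w1.pkl","rb"))
f=lambda L,z:np.array([plane(ci,np.array(p)/5.4+[219.5,109.5],z) for p in L])
def d(P): return [np.degrees(np.arctan2(*(P[(i+1)%4]-P[i])[[1,0]])).round(1) for i in range(4)],[np.linalg.norm(P[(i+1)%4]-P[i]).round(4) for i in range(4)]
A=f([(62,108),(511,114),(497,544),(71,539)],.092);print("stand",A.mean(0),d(A))
B=f([(210,368),(330,347),(350,467),(233,488)],.158);print("handle",B.mean(0),d(B))
C=f([(187,335),(385,335)],.098);print("collar",C.mean(0),np.linalg.norm(C[0]-C[1]))
E
```

```text
stand [ 0.44793085 -0.24881408  0.092     ] ([np.float64(-81.6), np.float64(-171.1), np.float64(98.5), np.float64(8.3)], [np.float64(0.08), np.float64(0.0805), np.float64(0.0809), np.float64(0.0806)])
handle [ 0.44857341 -0.24898016  0.158     ] ([np.float64(-70.7), np.float64(-161.4), np.float64(109.7), np.float64(18.9)], [np.float64(0.0184), np.float64(0.019), np.float64(0.0183), np.float64(0.0192)])
collar [ 0.44882934 -0.2489001   0.098     ] 0.03580957521221501
```

```bash
python3 -m inch '0 0 0 0 0 -0.087 0;0 0 0 0 0 -0.087 0;0 0 0 0 0 0 0'
python3 - <<'E'
from plant import *
from h import *
s=state();print(s["joint_pos"].round(3));plan(s,[.4485,-.249,.110],yawx=-71)
E
```

```text
time: 2.03
tool_pos: [0.4459, -0.2563, 0.3112]
tool_rot: [-0.0, 0.815, -0.58, -0.0]
contact_force: [0.6, 0.7, 0.8]
gripper_width: 1.004
[-0.666 -0.25   1.763 -0.     1.628  0.57 ]
t 2.03 shift mm [ -6.1  -4.9 201.2]
rotvec [0.0001 0.0002 0.0025] deg 0.14186485489124306
```

```bash
python3 -m inch '-0.006 -0.005 0 0 0 0 0;0 0 0.025 0 0 0 0;0 0 0.025 0 0 0 0;0 0 0.025 0 0 0 0;0 0 0.025 0 0 0 0;0 0 0.025 0 0 0 0;0 0 0.025 0 0 0 0;0 0 0.025 0 0 0 0;0 0 0.015 0 0 0 0;0 0 0.011 0 0 0 0'
python3 -m inch '0 0 0 0 0 0 0;0 0 0 0 0 0 0;0 0 0 0 0 0 0'
python3 - <<'E'
from plant import *
from h import *
cv2.imwrite("pics/s2.png",grab_frame("side")); cv2.imwrite("pics/w2.png",grab_frame("wrist"))
s=state();plan(s,[.4485,-.249,.110],yawx=-71)
E
```

```text
time: 2.87
tool_pos: [0.4479, -0.2477, 0.1079]
tool_rot: [-0.0, 0.814, -0.581, -0.002]
contact_force: [-0.3, 0.5, 0.4]
gripper_width: 1.002
time: 3.12
tool_pos: [0.4498, -0.2494, 0.1119]
tool_rot: [-0.0, 0.814, -0.581, 0.001]
contact_force: [0.4, -0.7, 1.3]
gripper_width: 1.003
t 3.22 shift mm [-1.   1.1  2.1]
rotvec [-0.0017 -0.0025 -0.    ] deg 0.17712072524713451
```

View pics/w2.png

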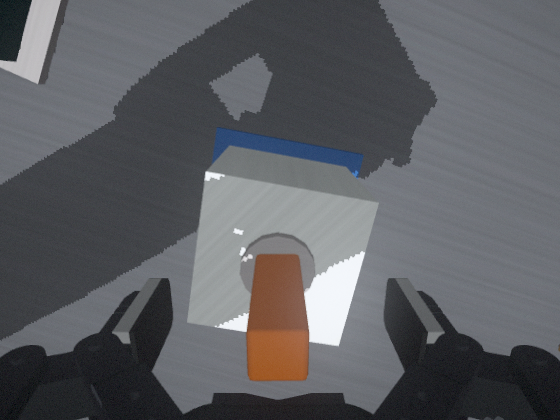

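The wrist view shows the handle (278) centred between the pads and square to them. Closing.

```bash
python3 -m inch '0 0 0.002 0 0 0 0.5;0 0 0 0 0 0 0.8;0 0 0 0 0 0 1;0 0 0 0 0 0 1;0 0 0 0 0 0 1;0 0 0 0 0 0 1;0 0 0 0 0 0 1;0 0 0 0 0 0 1;0 0 0 0 0 0 1;0 0 0 0 0 0 1'
python3 -m inch '0 0 0 0 0 0 1;0 0 0 0 0 0 1;0 0 0 0 0 0 1'
python3 - <<'E'
from plant import *
from h import *
s=state();plan(s,[.4485,-.249,.110],yawx=-71);print(s["gripper_width"],s["ft_torque"])
E
```

```text
time: 4.05
tool_pos: [0.4489, -0.249, 0.1085]
tool_rot: [0.0, 0.814, -0.581, 0.0]
contact_force: [-0.1, -0.1, 1.3]
gripper_width: 0.23
time: 4.3
tool_pos: [0.4489, -0.249, 0.1085]
tool_rot: [0.0, 0.814, -0.581, 0.0]
contact_force: [-0.2, 0.4, 1.5]
gripper_width: 0.226
t 4.3 shift mm [-0.1  0.4 -1.5]
rotvec [-0.0001 -0.0003  0.0002] deg 0.023509141464507496
0.22606017638780593 [-0.0502273   0.00889206  0.0258909 ]
```

```bash
python3 -m inch '0 0 -0.005 0 0 0 1;0 0 -0.01 0 0 0 1;0 0 -0.02 0 0 0 1;0 0 -0.025 0 0 0 1;0 0 -0.025 0 0 0 1;0 0 -0.025 0 0 0 1;0 0 -0.025 0 0 0 1;0 0 -0.025 0 0 0 1;0 0 -0.025 0 0 0 1;0 0 -0.025 0 0 0 1'
python3 -m inch '0 0 -0.015 0 0 0 1;0 0 0 0 0 0 1;0 0 0 0 0 0 1;0 0 0 0 0 0 1'
python3 - <<'E'
from plant import *
from h import *
import pickle
S,T=camera_info("side"),camera_info("top")
s=state();print(s["tool_pos"],s["contact_force"],s["joint_pos"].round(3))
for n in ("side","top"): cv2.imwrite(f"pics/{n}3.png",grab_frame(n))
ci=camera_info("wrist");cv2.imwrite("pics/w3.png",grab_frame("wrist"))
pickle.dump((s,ci),open("w3.pkl","wb"))
m=np.array([.579,.042,.080]);n=np.array([.5*np.cos(np.radians(84.2)),.5*np.sin(np.radians(84.2)),.866])
print(n);plan(s,m+n*(.0965+.08),z=-n,yawx=-71)
E
```

```text
time: 5.13
tool_pos: [0.4485, -0.2485, 0.3201]
tool_rot: [-0.0, 0.814, -0.581, 0.0]
contact_force: [1.0, 0.4, -1.2]
gripper_width: 0.228
time: 5.47
tool_pos: [0.4483, -0.2485, 0.3313]
tool_rot: [-0.0, 0.814, -0.581, -0.001]
contact_force: [0.1, -0.5, -1.3]
gripper_width: 0.226
[ 0.44831046 -0.24846444  0.33132638] [ 0.09732105 -0.53483376 -1.34955951] [-0.651 -0.256  1.736  0.     1.665  0.588]
[0.05052815 0.49744035 0.866     ]
t 5.47 shift mm [-311.9 -255.4   98.8]
rotvec [-0.2317  0.4714 -0.0551] deg 30.259844898032295
```

View pics/side3.png

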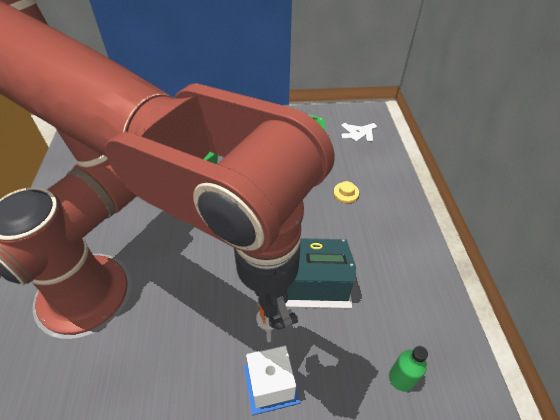

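View pics/w3.png

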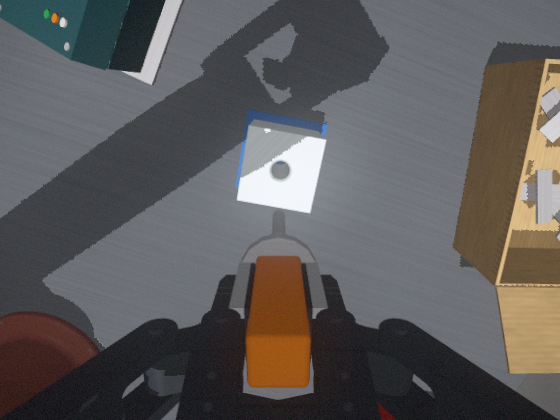

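```bash
python3 - <<'E'
from h import *
import pickle
s,ci=pickle.load(open("w3.pkl","rb"))
print(plane(ci,(280,170),.092), proj(ci,s["tool_pos"]-[0,0,.0965]))
E
python3 -m inch '-0.013 -0.011 0 0 0 0 1;-0.026 -0.021 0 0 0 0 1;-0.026 -0.021 0 0 0 0 1;-0.026 -0.021 0 0 0 0 1;-0.026 -0.021 0 0 0 0 1;-0.026 -0.021 0 0 0 0 1;-0.026 -0.021 0 0 0 0 1;-0.026 -0.021 0 0 0 0 1;-0.026 -0.021 0 0 0 0 1;-0.026 -0.021 0 0 0 0 1'
python3 -m inch '-0.026 -0.021 0 0 0 0 1;-0.026 -0.021 0 0 0 0 1;-0.013 -0.011 0 0 0 0 1;0 0 0 -0.0386 0.0786 -0.0092 1;0 0 0 -0.0386 0.0786 -0.0092 1;0 0 0 -0.0386 0.0786 -0.0092 1;0 0 0 -0.0386 0.0786 -0.0092 1;0 0 0 -0.0386 0.0786 -0.0092 1;0 0 0 -0.0386 0.0786 -0.0092 1;0 0 0 0 0 0 1'
python3 -m inch '0 0 0 0 0 0 1;0 0 0 0 0 0 1'
python3 - <<'E'
from plant import *
from h import *
import pickle
s=state();print(s["tool_pos"],s["contact_force"],s["joint_pos"].round(3))
ci=camera_info("wrist");cv2.imwrite("pics/w4.png",grab_frame("wrist"));pickle.dump((s,ci),open("w4.pkl","wb"))
for k in ("side","top"): cv2.imwrite(f"pics/{k}4.png",grab_frame(k))
m=np.array([.579,.042,.080]);n=np.array([.5*np.cos(np.radians(84.2)),.5*np.sin(np.radians(84.2)),.866])
plan(s,m+n*(.0965+.08),z=-n,yawx=-71)
E
```

```text
[ 0.44819925 -0.24868544  0.092     ] [280.26412787 212.80103428]
time: 6.45
tool_pos: [0.5574, 0.0515, 0.3318]
tool_rot: [0.001, 0.814, -0.581, -0.001]
contact_force: [0.6, 0.4, -1.8]
gripper_width: 0.225
time: 7.28
tool_pos: [0.5855, 0.1306, 0.3291]
tool_rot: [0.231, 0.803, -0.536, 0.122]
contact_force: [-1.3, 1.1, -3.4]
gripper_width: 0.223
time: 7.45
tool_pos: [0.5864, 0.1283, 0.3328]
tool_rot: [0.228, 0.802, -0.538, 0.123]
contact_force: [-0.7, -1.1, -1.5]
gripper_width: 0.228
[0.5863544  0.12831549 0.33278988] [-0.67630477 -1.129219   -1.54626627] [ 0.306  0.098  1.46  -0.49   1.781  1.433]
t 7.45 shift mm [-44.8 -25.3  85.7]
rotvec [-0.0012 -0.0011 -0.0012] deg 0.11610636480601481
```

View pics/w4.png

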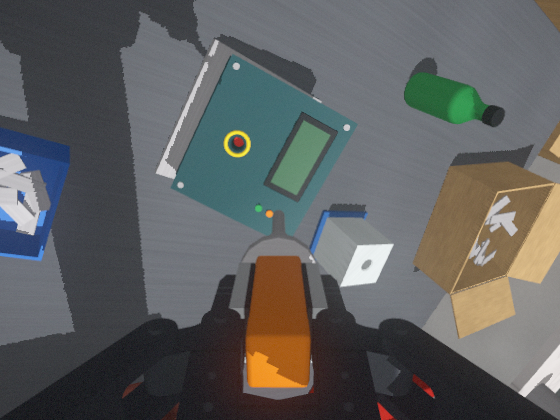

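View pics/side4.png

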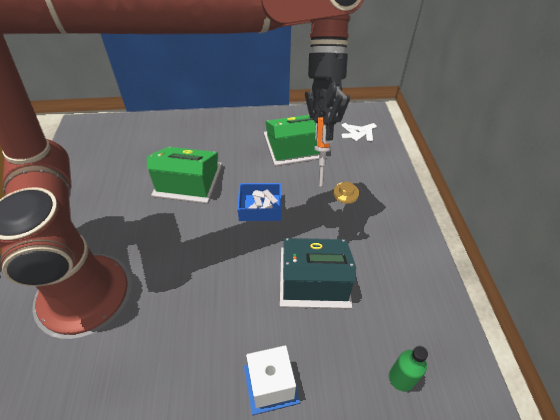

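View pics/top4.png

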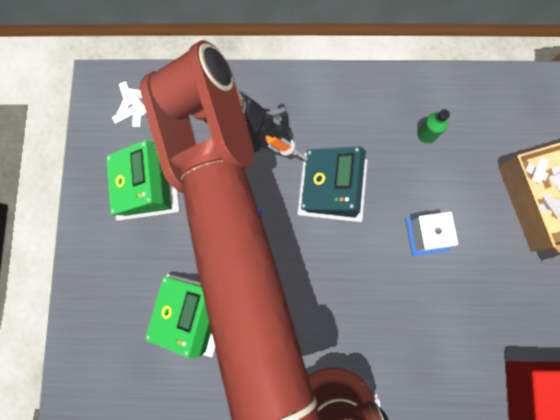

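Wrist view: yellow ring at (237,144), red button visible inside, stylus tip near (279,213). Refining the mouth position with this view plus the others.

```bash
python3 - <<'E'
from plant import camera_info
from h import *
import pickle
s,ci=pickle.load(open("w4.pkl","rb"));S,T=camera_info("side"),camera_info("top")
im=cv2.imread("pics/w4.png");hsv=cv2.cvtColor(im,cv2.COLOR_BGR2HSV)
q=cv2.inRange(hsv,(22,120,100),(35,255,255));q[:120]=0;q[170:]=0;q[:,:215]=0;q[:,260:]=0
ct=max(cv2.findContours(q,cv2.RETR_EXTERNAL,cv2.CHAIN_APPROX_NONE)[0],key=len);el=cv2.fitEllipse(ct);print(el)
u=np.array(el[0])
print("plane .08",[plane(c,p,.08).round(4) for c,p in((ci,u),(S,(315.63,245.49)),(T,(318.9,178.26)))])
print(tri(ci,u,S,(315.63,245.49)),tri(ci,u,T,(318.9,178.26)))
# screws in wrist + others
wr=[(180,185),(236.5,66.5),(347,128),None]
sc=4.6602
sd=np.array([(57,67),(320,71),(357,185)])/sc+[275,225]
tp=np.array([(463-400,329),(491-400,82),(711-400,69)])/sc+[290,135]
for w,a,b in zip(wr,sd,tp): print(tri(ci,w,S,a),tri(ci,w,T,b))
Z=rot(s["tool_rot"]).as_matrix()[:,2];print("toolz",Z,proj(ci,s["tool_pos"]+Z*.0965))
cv2.imwrite("pics/w4c.png",cv2.resize(im[40:240,160:360],None,fx=3,fy=3,interpolation=cv2.INTER_CUBIC))
E
```

```text
((236.8148651123047, 143.27029418945312), (25.78826332092285, 26.6610050201416), 132.20794677734375)
plane .08 [array([0.5788, 0.0423, 0.08  ]), array([0.578 , 0.0411, 0.08  ]), array([0.58  , 0.0424, 0.08  ])]
(array([0.57838822, 0.04179113, 0.07897668]), np.float64(0.00037658082602854293)) (array([0.57938948, 0.04274458, 0.08150101]), np.float64(0.000682677966328328))
(array([0.51106626, 0.07967211, 0.06041369]), np.float64(0.002809185133973511)) (array([0.51157456, 0.08114639, 0.06435701]), np.float64(0.0011003679298629374))
(array([0.65324184, 0.0648806 , 0.06164691]), np.float64(0.0021546638759302556)) (array([0.65240285, 0.06591749, 0.06366143]), np.float64(0.0003478704526256558))
(array([ 0.64115253, -0.04968759,  0.1281688 ]), np.float64(0.0015674813128036347)) (array([ 0.64040038, -0.04746527,  0.13020899]), np.float64(0.00041615640761358215))
toolz [-0.04897915 -0.49792334 -0.86583681] [278.81181946 212.4293483 ]
```

View pics/w4c.png

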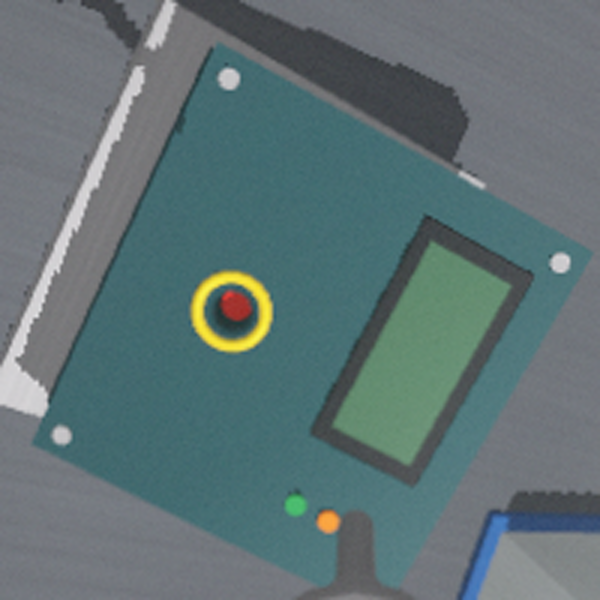

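```bash
python3 -m inch '-0.012 -0.006 0.01 0 0 0 1;-0.015 -0.009 0.015 0 0 0 1;-0.018 -0.01 0.02 0 0 0 1;0 0 0.02 0 0 0 1;0 0 0.02 0 0 0 1;0 0 0.02 0 0 0 1;0 0 0.02 0 0 0 1;0 0 0.01 0 0 0 1;0 0 0 0 0 0 1;0 0 0 0 0 0 1'
python3 -m inch '0 0 0 0 0 0 1;0 0 0 0 0 0 1'
cat > hov.py <<'E'
from plant import *
from h import *
import sys
k=sys.argv[1]
s=state();print(s["tool_pos"],s["contact_force"])
ci=camera_info("wrist");im=grab_frame("wrist");cv2.imwrite(f"pics/w{k}.png",im)
sd=grab_frame("side");cv2.imwrite(f"pics/side{k}.png",sd);tp=grab_frame("top");cv2.imwrite(f"pics/top{k}.png",tp)
m=np.array([.579,.042,.080]);a=np.radians(84.2);n=np.array([.5*np.cos(a),.5*np.sin(a),.866])
plan(s,m+n*(.0965),z=-n,yawx=-71)
Z=rot(s["tool_rot"]).as_matrix()[:,2]
tip=s["tool_pos"]+Z*.0965;print("tip",tip,"ring proj",proj(ci,m),"tip proj",proj(ci,tip),proj(camera_info("side"),tip),proj(camera_info("top"),tip))
f=lambda i,u:cv2.resize(cv2.getRectSubPix(i,(80,80),tuple(map(float,u))),None,fx=5,fy=5,interpolation=cv2.INTER_CUBIC)
cv2.imwrite(f"pics/c{k}.png",cv2.hconcat([f(im,proj(ci,m)),f(sd,proj(camera_info("side"),m))]))
E
python3 hov.py 5
```

```text
time: 8.43
tool_pos: [0.5851, 0.1052, 0.1903]
tool_rot: [0.229, 0.802, -0.538, 0.123]
contact_force: [0.2, 0.2, -0.4]
gripper_width: 0.228
time: 8.6
tool_pos: [0.5863, 0.106, 0.1924]
tool_rot: [0.227, 0.802, -0.538, 0.124]
contact_force: [-0.4, -0.1, -1.7]
gripper_width: 0.225
[0.58627651 0.10600725 0.19238985] [-0.44738609 -0.051893   -1.6983603 ]
t 8.6 shift mm [-0.8  0.6 33. ]
rotvec [-0.0042 -0.0028 -0.0023] deg 0.3190598570784975
tip [0.581881   0.05791218 0.10884469] ring proj [277.28576481 200.29752762] tip proj [278.83307153 212.42108385] [317.17537498 232.79842833] [313.31547477 174.6901534 ]
```

View pics/c5.png

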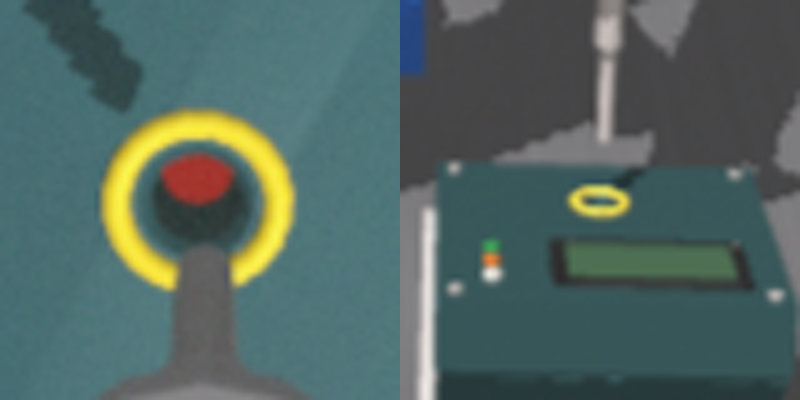

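View pics/w5.png

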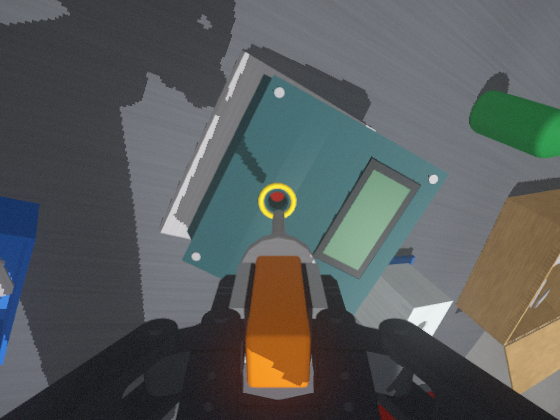

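Ring and tip line up with the predictions to within about 1 mm, so I'm descending.

```bash
python3 -m inch '-0.0006 0.0004 0.006 0 0 0 1;0 0 0.007 0 0 0 1;0 0 0.007 0 0 0 1;0 0 0.006 0 0 0 1;0 0 0.004 0 0 0 1;0 0 0 0 0 0 1;0 0 0 0 0 0 1;0 0 0 0 0 0 1;0 0 0 0 0 0 1;0 0 0 0 0 0 1'
python3 hov.py 6
```

```text
time: 9.58
tool_pos: [0.5836, 0.0909, 0.165]
tool_rot: [0.228, 0.802, -0.538, 0.124]
contact_force: [-0.5, -0.0, -0.5]
gripper_width: 0.223
[0.58357936 0.09090623 0.16503751] [-0.47191629 -0.04286952 -0.46814161]
t 9.58 shift mm [ 0.2 -0.3  1.7]
rotvec [-0.0022 -0.0028 -0.0015] deg 0.2196093824221312
tip [0.57899986 0.04275354 0.08153544] ring proj [278.6884318  211.46492893] tip proj [278.80256266 212.40372488] [315.98011757 244.56466687] [318.79906001 178.49903767]
```

View pics/c6.png

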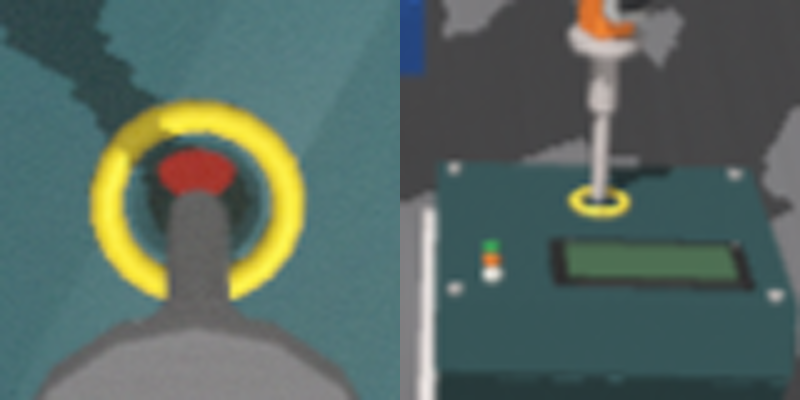

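Tip is centred in the mouth. Next: into the bore, then feeling for the button.

```bash
cat > f.py <<'E'
from plant import *
from h import *
s=state();m=np.array([.579,.042,.080]);a=np.radians(84.2);n=np.array([.5*np.cos(a),.5*np.sin(a),.866])
Z=rot(s["tool_rot"]).as_matrix()[:,2];tip=s["tool_pos"]+Z*.0965;F=s["contact_force"]
d=rot(s["tool_rot"]).inv().apply(tip-m)*1000
print("t",s["time"],"tip rel mouth in tool mm",d.round(2),"F tool",rot(s["tool_rot"]).inv().apply(F).round(2))
E
python3 -m inch '0 0 0.003 0 0 0 1;0 0 0.003 0 0 0 1;0 0 0.003 0 0 0 1;0 0 0.002 0 0 0 1;0 0 0 0 0 0 1;0 0 0 0 0 0 1;0 0 0 0 0 0 1'; python3 f.py
python3 -m inch '0 0 0.001 0 0 0 1;0 0 0.001 0 0 0 1;0 0 0 0 0 0 1;0 0 0 0 0 0 1'; python3 f.py
```

```text
time: 10.32
tool_pos: [0.5828, 0.0852, 0.1551]
tool_rot: [0.229, 0.802, -0.538, 0.123]
contact_force: [0.0, 0.2, -1.4]
gripper_width: 0.227
t 10.3167 tip rel mouth in tool mm [-0.05  0.43  9.83] F tool [-0.76 -0.41  1.12]
time: 10.65
tool_pos: [0.5826, 0.0842, 0.1533]
tool_rot: [0.229, 0.802, -0.538, 0.123]
contact_force: [-0.8, 0.1, -1.2]
gripper_width: 0.226
t 10.65 tip rel mouth in tool mm [-0.14  0.46 11.87] F tool [-0.87  0.41  1.04]
```

```bash
for i in 1; do python3 -m inch '0 0 0.001 0 0 0 1;0 0 0.001 0 0 0 1;0 0 0 0 0 0 1;0 0 0 0 0 0 1' >/dev/null; python3 f.py; python3 -m inch '0 0 0.001 0 0 0 1;0 0 0.001 0 0 0 1;0 0 0 0 0 0 1;0 0 0 0 0 0 1'>/dev/null; python3 f.py; done
```

```text
t 10.9833 tip rel mouth in tool mm [-0.17  0.51 13.96] F tool [-0.68 -0.79  1.59]
t 11.3167 tip rel mouth in tool mm [-0.15  0.49 15.91] F tool [ 0.15 -0.67  2.03]
```

```bash
python3 -m inch '0 0 0.001 0 0 0 1;0 0 0.001 0 0 0 1;0 0 0 0 0 0 1;0 0 0 0 0 0 1' >/dev/null; python3 f.py; python3 -m inch '0 0 0.001 0 0 0 1;0 0 0 0 0 0 1;0 0 0 0 0 0 1'>/dev/null; python3 f.py
```

```text
t 11.65 tip rel mouth in tool mm [-0.16  0.53 17.95] F tool [-2.26 -0.31  2.07]
t 11.9 tip rel mouth in tool mm [-0.12  0.46 18.87] F tool [-0.28  0.55  0.95]
```

```bash
python3 -m inch '0 0 0.001 0 0 0 1;0 0 0 0 0 0 1;0 0 0 0 0 0 1' >/dev/null; python3 f.py; python3 -m inch '0 0 0.001 0 0 0 1;0 0 0 0 0 0 1;0 0 0 0 0 0 1'>/dev/null; python3 f.py
```

```text
t 12.15 tip rel mouth in tool mm [-1.00e-02  2.90e-01  1.95e+01] F tool [-0.7   0.04 -0.84]
t 12.4 tip rel mouth in tool mm [-2.000e-02  2.800e-01  2.057e+01] F tool [-0.74 -0.44 -1.35]
```

```bash
python3 -m inch '0 0 0.001 0 0 0 1;0 0 0 0 0 0 1;0 0 0 0 0 0 1' >/dev/null; python3 f.py; python3 -m inch '0 0 0 0 0 0 1;0 0 0 0 0 0 1;0 0 0 0 0 0 1'>/dev/null; python3 f.py
```

```text
t 12.65 tip rel mouth in tool mm [-2.000e-02  3.000e-01  2.163e+01] F tool [-0.44 -0.05 -1.03]
t 12.9 tip rel mouth in tool mm [-0.05  0.35 21.7 ] F tool [-0.11  1.11 -1.45]
```

Button contact at about 19.2 mm depth. I'll press on to about 5 mm of travel.

```bash
python3 -m inch '0 0 0.001 0 0 0 1;0 0 0 0 0 0 1;0 0 0 0 0 0 1' >/dev/null; python3 f.py; python3 -m inch '0 0 0.001 0 0 0 1;0 0 0 0 0 0 1;0 0 0 0 0 0 1'>/dev/null; python3 f.py;  python3 -m inch '0 0 0.0006 0 0 0 1;0 0 0 0 0 0 1;0 0 0 0 0 0 1'>/dev/null; python3 f.py
```

```text
t 13.15 tip rel mouth in tool mm [-0.03  0.34 22.71] F tool [-1.22 -0.23 -0.97]
t 13.4 tip rel mouth in tool mm [-0.06  0.32 23.69] F tool [-1.46 -0.38 -3.29]
t 13.65 tip rel mouth in tool mm [-0.03  0.35 24.28] F tool [-0.72 -0.8  -3.34]
```

```bash
python3 -m inch '0 0 0.0005 0 0 0 1;0 0 0 0 0 0 1;0 0 0 0 0 0 1;0 0 0 0 0 0 1' >/dev/null; python3 f.py; python3 -m inch '0 0 0 0 0 0 1'>/dev/null; python3 f.py;  python3 -m inch '0 0 0 0 0 0 1'>/dev/null; python3 f.py
```

```text
t 13.9833 tip rel mouth in tool mm [-0.04  0.35 24.8 ] F tool [-0.26 -0.52 -3.14]
t 14.0667 tip rel mouth in tool mm [-0.04  0.35 24.8 ] F tool [-0.51  0.41 -4.05]
t 14.15 tip rel mouth in tool mm [-0.05  0.36 24.81] F tool [-1.41 -0.42 -4.63]
```

```bash
python3 -m inch '0 0 0.0005 0 0 0 1;0 0 0 0 0 0 1;0 0 0 0 0 0 1;0 0 0 0 0 0 1' >/dev/null; python3 f.py; python3 -m inch '0 0 0 0 0 0 1'>/dev/null; python3 f.py;  python3 -m inch '0 0 0 0 0 0 1'>/dev/null; python3 f.py
```

```text
t 14.4833 tip rel mouth in tool mm [-0.07  0.38 25.35] F tool [-0.25 -0.81 -3.81]
t 14.5667 tip rel mouth in tool mm [-0.03  0.36 25.32] F tool [-0.5  -0.53 -3.05]
t 14.65 tip rel mouth in tool mm [-0.03  0.37 25.33] F tool [ 0.27 -0.54 -4.17]
```

```bash
python3 -m inch '0 0 0.0005 0 0 0 1;0 0 0 0 0 0 1;0 0 0 0 0 0 1;0 0 0 0 0 0 1' >/dev/null; python3 f.py; python3 -m inch '0 0 0 0 0 0 1'>/dev/null; python3 f.py;  python3 -m inch '0 0 0 0 0 0 1;0 0 0 0 0 0 1;0 0 0 0 0 0 1;0 0 0 0 0 0 1;0 0 0 0 0 0 1;0 0 0 0 0 0 1;0 0 0 0 0 0 1;0 0 0 0 0 0 1;0 0 0 0 0 0 1'>/dev/null; python3 f.py
```

```text
t 14.9833 tip rel mouth in tool mm [-0.03  0.26 25.39] F tool [-0.83  0.06 -7.73]
t 15.0667 tip rel mouth in tool mm [-0.04  0.29 25.43] F tool [-0.63  0.12 -7.41]
t 15.8167 tip rel mouth in tool mm [1.000e-02 2.600e-01 2.541e+01] F tool [-0.6  -0.62 -7.14]
```

Hard stop felt (force jumped to about 8 N) and the hold lasted over 1.5 s. Retracting along the bore axis.

```bash
python3 -m inch '0 0 -0.003 0 0 0 1;0 0 -0.006 0 0 0 1;0 0 -0.008 0 0 0 1;0 0 -0.01 0 0 0 1;0 0 -0.015 0 0 0 1;0 0 -0.02 0 0 0 1;0 0 -0.02 0 0 0 1;0 0 -0.02 0 0 0 1;0 0 -0.02 0 0 0 1;0 0 -0.02 0 0 0 1'
python3 -m inch '0 0 -0.02 0 0 0 1;0 0 -0.02 0 0 0 1;0 0 0 0 0 0 1;0 0 0 0 0 0 1;0 0 0 0 0 0 1'
python3 - <<'E'
from plant import *
from h import *
import pickle
s=state();ci=camera_info("wrist");cv2.imwrite("pics/w7.png",grab_frame("wrist"));cv2.imwrite("pics/side7.png",grab_frame("side"))
print(s["tool_pos"],s["contact_force"]);plan(s,[.4487,-.249,.33],yawx=-71)
Z=rot(s["tool_rot"]).as_matrix()[:,2];print(proj(ci,s["tool_pos"]+Z*.0965))
E
```

```text
time: 16.65
tool_pos: [0.5887, 0.1491, 0.2658]
tool_rot: [0.228, 0.802, -0.538, 0.123]
contact_force: [0.8, 0.9, -2.1]
gripper_width: 0.227
time: 17.07
tool_pos: [0.5903, 0.1679, 0.2977]
tool_rot: [0.229, 0.802, -0.538, 0.123]
contact_force: [-1.2, -0.2, -1.4]
gripper_width: 0.231
[0.59032694 0.16791045 0.29770566] [-1.18764982 -0.2252259  -1.38223212]
t 17.07 shift mm [295.3 269.5 187.3]
rotvec [ 0.2329 -0.4715  0.0558] deg 30.30047034785447
[278.82749472 212.43838312]
```

View pics/w7.png

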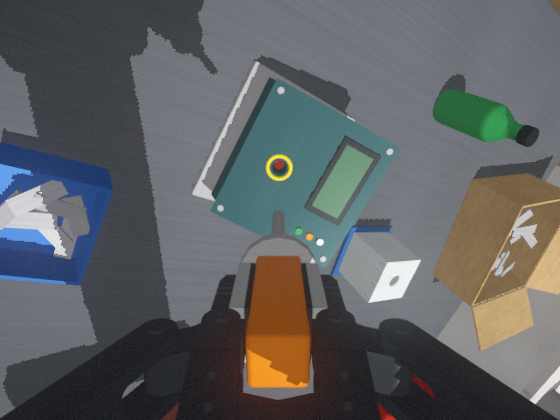

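Stylus sits in the grip as before, and the button is visible and released. I'll untilt and go back.

```bash
python3 -m inch '0 0 0 0.0388 -0.0786 0.0093 1;0 0 0 0.0388 -0.0786 0.0093 1;0 0 0 0.0388 -0.0786 0.0093 1;0 0 0 0.0388 -0.0786 0.0093 1;0 0 0 0.0388 -0.0786 0.0093 1;0 0 0 0.0388 -0.0786 0.0093 1;0 0 0 0 0 0 1;0 0 0 0 0 0 1'
python3 - <<'E'
from plant import *
from h import *
s=state();plan(s,[.4485,-.249,.33],yawx=-71)
E
```

```text
time: 17.83
tool_pos: [0.5903, 0.1665, 0.2976]
tool_rot: [0.001, 0.813, -0.582, 0.0]
contact_force: [-0.5, -0.4, -1.0]
gripper_width: 0.221
t 17.83 shift mm [347.3 268.6 -31.5]
rotvec [ 0.0013 -0.0015 -0.0023] deg 0.1761871996620414
```

```bash
python3 -m inch '0.012 0.009 -0.01 0 0 0 1;0.025 0.0194 -0.01 0 0 0 1;0.025 0.0194 -0.01 0 0 0 1;0.025 0.0194 0 0 0 0 1;0.025 0.0194 0 0 0 0 1;0.025 0.0194 0 0 0 0 1;0.025 0.0194 0 0 0 0 1;0.025 0.0194 0 0 0 0 1;0.025 0.0194 0 0 0 0 1;0.025 0.0194 0 0 0 0 1'
python3 -m inch '0.025 0.0194 0 0 0 0 1;0.025 0.0194 0 0 0 0 1;0.025 0.0194 0 0 0 0 1;0.025 0.0194 0 0 0 0 1;0.010 0.0075 0 0 0 0 1;0 0 0 0 0 0 1;0 0 0 0 0 0 1;0 0 0 0 0 0 1;0 0 0 0 0 0 1'
python3 - <<'E'
from plant import *
from h import *
s=state();plan(s,[.4485,-.249,.33],yawx=-71)
E
```

```text
time: 18.67
tool_pos: [0.4933, -0.117, 0.3286]
tool_rot: [0.0, 0.814, -0.58, 0.0]
contact_force: [0.4, -0.9, -0.2]
gripper_width: 0.226
time: 19.42
tool_pos: [0.45, -0.2463, 0.3283]
tool_rot: [-0.001, 0.815, -0.58, 0.0]
contact_force: [0.1, -0.3, -1.2]
gripper_width: 0.224
t 19.42 shift mm [ 2.   2.3 -1.7]
rotvec [-0.0012  0.0002  0.002 ] deg 0.13218693254567532
```

```bash
python3 -m inch '0.002 0.0023 0.01 0 0 0 1;0 0 0.02 0 0 0 1;0 0 0.02 0 0 0 1;0 0 0.02 0 0 0 1;0 0 0.02 0 0 0 1;0 0 0.02 0 0 0 1;0 0 0.012 0 0 0 1;0 0 0.004 0 0 0 1;0 0 0 0 0 0 1;0 0 0 0 0 0 1'
python3 -m inch '0 0 0 0 0 0 1;0 0 0 0 0 0 1;0 0 0 0 0 0 1'
python3 - <<'E'
from plant import *
from h import *
s=state();plan(s,[.4485,-.249,.1085],yawx=-71)
ci=camera_info("wrist");im=grab_frame("wrist");sd=grab_frame("side");h=np.array([.4482,-.2488,.092])
print(s["tool_pos"])
f=lambda i,u:cv2.resize(cv2.getRectSubPix(i,(80,80),tuple(map(float,u))),None,fx=5,fy=5,interpolation=cv2.INTER_CUBIC)
cv2.imwrite("pics/c8.png",cv2.hconcat([f(im,proj(ci,h)),f(sd,proj(camera_info("side"),h))]))
E
```

```text
time: 20.25
tool_pos: [0.4486, -0.2502, 0.203]
tool_rot: [-0.0, 0.814, -0.581, 0.001]
contact_force: [-0.7, -0.2, -1.2]
gripper_width: 0.231
time: 20.5
tool_pos: [0.4488, -0.2505, 0.2035]
tool_rot: [-0.0, 0.814, -0.581, 0.001]
contact_force: [-0.3, 0.9, -0.8]
gripper_width: 0.228
t 20.5 shift mm [-1.7 -0.  95. ]
rotvec [-0.0025 -0.0018 -0.0001] deg 0.1763849963425266
[ 0.44875439 -0.25053513  0.20353358]
```

View pics/c8.png

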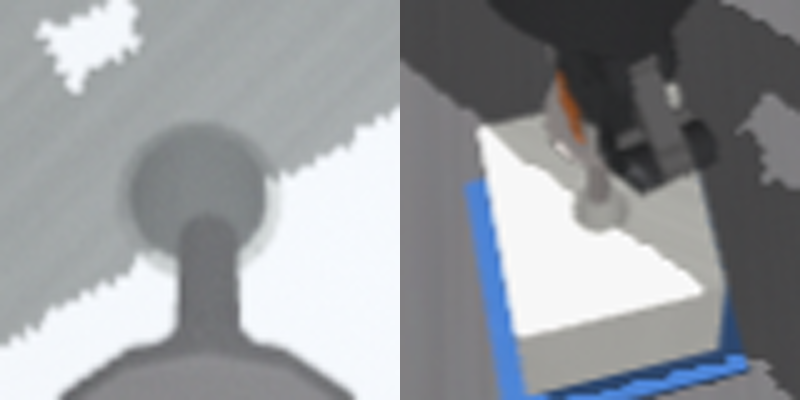

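Hole at (200,193), tip at (208,225) in the crop: about 1.5 mm off, which agrees with the plan. Correcting and lowering.

```bash
python3 -m inch '-0.0016 0 0 0 0 0 1;0 0 0.01 0 0 0 1;0 0 0.015 0 0 0 1;0 0 0.015 0 0 0 1;0 0 0.008 0 0 0 1;0 0 0 0 0 0 1;0 0 0 0 0 0 1;0 0 0 0 0 0 1'
python3 - <<'E'
from plant import *
from h import *
s=state();plan(s,[.4485,-.249,.1085],yawx=-71);print(s["contact_force"])
E
```

```text
time: 21.27
tool_pos: [0.4482, -0.2489, 0.155]
tool_rot: [-0.001, 0.814, -0.581, 0.001]
contact_force: [-0.0, -0.1, -2.5]
gripper_width: 0.225
t 21.27 shift mm [ 0.2 -0.2 46.5]
rotvec [-0.002  -0.001  -0.0001] deg 0.12754171178157278
[-0.01562303 -0.14880568 -2.50409479]
```

```bash
python3 -m inch '0 0 0.008 0 0 0 1;0 0 0.01 0 0 0 1;0 0 0.01 0 0 0 1;0 0 0.008 0 0 0 1;0 0 0.005 0 0 0 1;0 0 0.003 0 0 0 1;0 0 0 0 0 0 1;0 0 0 0 0 0 1;0 0 0 0 0 0 1'
python3 -m inch '0 0 0.001 0 0 0 1;0 0 0 0 0 0 1;0 0 0 0 0 0 1'
python3 -m inch '0 0 0.001 0 0 0 1;0 0 0 0 0 0 1;0 0 0 0 0 0 1'
```

```text
time: 22.02
tool_pos: [0.4481, -0.2488, 0.1107]
tool_rot: [-0.001, 0.814, -0.581, 0.001]
contact_force: [0.3, 0.1, -1.5]
gripper_width: 0.223
time: 22.27
tool_pos: [0.4479, -0.2486, 0.1094]
tool_rot: [-0.001, 0.814, -0.581, 0.001]
contact_force: [0.4, -0.1, -1.0]
gripper_width: 0.224
time: 22.52
tool_pos: [0.448, -0.2487, 0.1085]
tool_rot: [-0.001, 0.814, -0.581, 0.001]
contact_force: [1.0, -0.8, -0.4]
gripper_width: 0.228
```

```bash
python3 -m inch '0 0 0.0006 0 0 0 1;0 0 0 0 0 0 1;0 0 0 0 0 0 1'
```

```text
time: 22.77
tool_pos: [0.4481, -0.2487, 0.1085]
tool_rot: [-0.001, 0.814, -0.581, 0.001]
contact_force: [-2.0, 0.3, 5.3]
gripper_width: 0.226
```

Collar is seated (contact force up). Opening slowly.

```bash
python3 -m inch '0 0 -0.0004 0 0 0 0.7;0 0 0 0 0 0 0.6;0 0 0 0 0 0 0.5;0 0 0 0 0 0 0.4;0 0 0 0 0 0 0.2;0 0 0 0 0 0 0;0 0 0 0 0 0 0;0 0 0 0 0 0 0;0 0 0 0 0 0 0;0 0 0 0 0 0 0'
python3 -m inch '0 0 0 0 0 0 0;0 0 0 0 0 0 0;0 0 0 0 0 0 0;0 0 0 0 0 0 0'
python3 -c "
from plant import *
import cv2;cv2.imwrite('pics/w9.png',grab_frame('wrist'))"
```

```text
time: 23.6
tool_pos: [0.4478, -0.2486, 0.1081]
tool_rot: [-0.001, 0.814, -0.581, 0.0]
contact_force: [0.6, -0.1, 0.3]
gripper_width: 0.998
time: 23.93
tool_pos: [0.4478, -0.2486, 0.1081]
tool_rot: [-0.001, 0.814, -0.581, 0.0]
contact_force: [-0.2, -0.1, -0.6]
gripper_width: 1.0
```

View pics/w9.png

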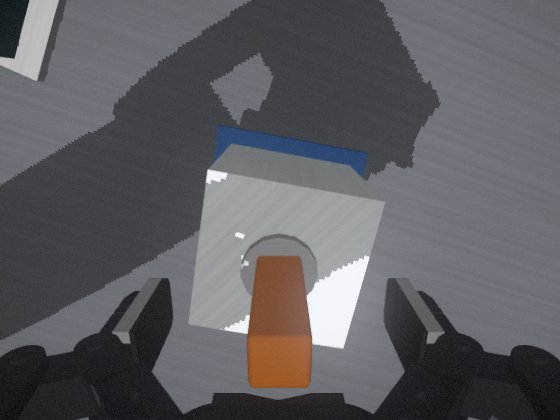

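Stylus upright at (279,~320) between the open pads, and the collar is flat on the stand. Backing straight up.

```bash
python3 -m inch '0 0 -0.008 0 0 0 0;0 0 -0.015 0 0 0 0;0 0 -0.02 0 0 0 0;0 0 -0.025 0 0 0 0;0 0 -0.025 0 0 0 0;0 0 -0.025 0 0 0 0;0 0 -0.025 0 0 0 0;0 0 -0.025 0 0 0 0;0 0 -0.02 0 0 0 0;0 0 -0.015 0 0 0 0'
python3 -m inch '0 0 0 0 0 0 0;0 0 0 0 0 0 0;0 0 0 0 0 0 0;0 0 0 0 0 0 0'
python3 - <<'E'
from plant import *
from h import *
import pickle
s=state();ci=camera_info("wrist");im=grab_frame("wrist");cv2.imwrite("pics/w10.png",im);pickle.dump(ci,open("w10.pkl","wb"))
cv2.imwrite("pics/side10.png",grab_frame("side"))
u=proj(ci,[.448,-.249,.11]).round().astype(int);print(s["tool_pos"],s["contact_force"],u)
x,y=u-50;cv2.imwrite("pics/w10c.png",cv2.resize(im[y:y+100,x:x+100],None,fx=5,fy=5,interpolation=cv2.INTER_NEAREST))
E
```

```text
time: 24.82
tool_pos: [0.448, -0.2489, 0.3145]
tool_rot: [-0.0, 0.814, -0.581, 0.002]
contact_force: [0.7, -0.0, 0.2]
gripper_width: 0.997
time: 25.15
tool_pos: [0.447, -0.2482, 0.3091]
tool_rot: [-0.001, 0.814, -0.581, -0.001]
contact_force: [0.0, -0.5, -0.7]
gripper_width: 1.003
[ 0.44699769 -0.24820455  0.30914547] [ 0.0061433  -0.48577862 -0.66366868] [281 178]
```

View pics/w10c.png

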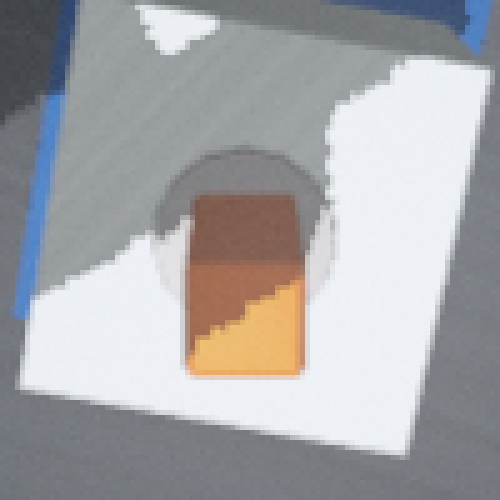

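View pics/side10.png

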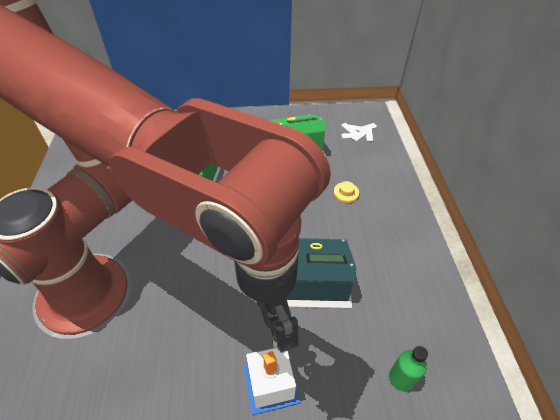

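```bash
python3 - <<'E'
from h import *
import pickle
ci=pickle.load(open("w10.pkl","rb"))
f=lambda L,z:np.array([plane(ci,np.array(p)/5+[230.5,127.5],z) for p in L])
print("handle top",f([(187,262),(303,262),(303,377),(188,377)],.158).mean(0))
print("stand",f([(78,0),(493,66),(408,456),(20,388)],.092).mean(0))
C=f([(154,232),(338,232)],.098);print("collar",C.mean(0),np.linalg.norm(C[0]-C[1]))
E
python3 -c "
from plant import *
job_done();print(state()['time'])"
```

```text
handle top [ 0.44740017 -0.24793222  0.158     ]
stand [ 0.44782571 -0.24887655  0.092     ]
collar [ 0.44911793 -0.24763524  0.098     ] 0.035822566472050725
the job is handed in; nothing more can be done
the job is handed in; nothing more can be done
```

I pressed the button with the stylus, stood the stylus back in its stand, let go and handed the job in after about 25 s. The hand-in gave no verdict.

- **Press:** I lifted the stylus and tilted it 30° to match the panel. The tip met the button about 19 mm down the recess. I pushed to the hard stop, about 25 mm down, with roughly 8–9 N on the tip. By my estimate the button stayed past 4 mm for over 1.8 s. On backing out, the wrist picture showed the red button visible again. I had no direct reading of its travel.
- **Return:** I lowered the stylus until the collar met the stand, opened the gripper and backed straight up.
- **Final checks:** In the last wrist picture the handle top is about 1 mm from the stand's centre and the collar about 2 mm, against a limit of 6 mm. The two disagree by about 1.7 mm, which is within picture error. The collar's size looks right for one sitting flat on the stand.
- **Other things:** The gripper was about 15 cm above the stylus and the force reading was only noise. The bottle and end cap look unmoved in the last side picture. The arm hid the bin there, and I never went near it.

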